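# Index a drilling turntable to its next hole and clamp it

### The arm

A 6-joint arm with a two-finger parallel gripper is mounted at the origin on the work surface. World frame = base frame: x ahead of the robot, y to its left, z up, the work surface at z = 0. Lengths are in m, angles in rad, forces in N, time in s.
With the tool pointing down it reaches from about 0.35 to 1 m from the base axis. Payload 7.1 kg.
Tool frame: the origin (TCP) lies between the finger pads; the fingertips stand 19 mm ahead of it and the grasp point (between the pads) is the TCP; y points along the fingers, x is the direction in which the jaws open and shut, and the axes are right-handed (so a half turn about y gives the same grasp; the last joint's range is limited). The gripper opens to 85 mm and grips with 20 to 120 N. Pads are 22 mm wide; open, the fingers measure 114 mm over their backs; the gripper's body (76 mm by 85 mm) begins 54 mm behind the grasp point. The pads swing forward as they close: fully open they stand 13 mm farther back than shut.
Start: joints at [1.176, 0.423, 1.63, -0, 1.089, -0.019], TCP at [0.229, 0.581, 0.25] pointing down, gripper open.
Joint ranges: [-3, 3], [-0.9, 2.11], [0.09, 2.58], [-1.31, 4.45], [0.11, 2.69], [-2.54, 2.54]. Speed limits (rad/s): [2.39, 2.39, 3.01, 3.14, 3.14, 3.14].

### API

Orientations are given as [roll, pitch, yaw] about the fixed x, y, z axes, in that order (R = Rz(yaw) Ry(pitch) Rx(roll)).
In Python, from cell import * gives the robot as it stands.
- The arm moves only by the shell command python3 -m crank 'ROWS' [FORCE]. ROWS is JSON, a list that holds one entry, the list of rows, each a list of 5 numbers: the closure, from -1 (fully open) to 1 (shut), so that 0 is half open, then the shift along the tool's x, y, z in units of 2 cm (1.0 is 2 cm), then the turn about the tool's y in units of 0.1 rad (1.0 is 0.1 rad). A call has exactly 8 rows; each row shifts and turns the commanded pose from where the row before left it, along the tool's axes as they then stand; what a row does not reach is not made up. A row lasts 1/10 s, in which the tool goes at most 50 mm and 8.59 degrees, less where a joint would pass 70% of its speed; a pose out of reach is approached as far as the arm can. A call with a number of a shift or a turn outside -1 to 1 is refused whole. A call with a gripper value outside its range is refused whole. The fingers move at their own pace and stop on an object; FORCE is the grip in N (left out, the last holds). Time passes only in rows, so rows that do not move let the fingers close, or fill a call up. It gives the time, the measured TCP pose, the force and the opening at its end, in the units of the state.
- get_state(): the state, without advancing time (a new reading comes with each control period).
- camera(name): name is "scene" or "top" or "wrist"; returns a dict with "img" (384x512x3 uint8, red, green, blue), "fx", "fy", "cx", "cy" (pixels), "k1" (the pictures are not rectified: a ray, as slopes to the right and down, at radius r is drawn at 1 + k1 r^2 times it, then the intrinsics apply), "eye" and "attitude" of the camera in the world; the wrist camera has in their place "T_tool_cam" (4x4, takes a point from camera to tool coordinates, whose origin is the TCP and whose axes are the tool frame's). Camera axes: x right, y down, z forward; pixel columns grow to the right and rows downward; lengths in m; the calibration is good to about 2 mm. A picture is of the moment at which its call begins: read the wrist's pose just before it. There is no depth.
- sign_off(): hands the job in, once; it reports no verdict.
The state is a dict: "time": time; "qpos": joint angles; "joint_velocities": joint speeds; "joint_efforts": joint torques, N m; "eef_pos": TCP position; "tcp_rot": TCP orientation; "wrist_force": force on the tool from outside, world axes, zero at the start; "torque": the same for the moment, N m; "opening": finger opening in m.
Only numpy, scipy, OpenCV 4.12 (cv2) and the standard library are available. Lean on these libraries where they do the work, as an engineer would, in place of code of your own. Each camera call takes 0.05 s, during which the arm holds its last target. There are 200 camera calls.

### The job

Bring the vent flange on the drilling turntable round to its next drilling position: draw the sprung index pin up by its red knob, swing the table anticlockwise (seen from above) and let the pin drop fully home in the hole of the yellow step plate, never forcing the pin hard sideways. Once it is home, swing the black-gripped clamp lever fully round to its stop to lock the table, and leave the other things on the bench where they are.

Things in the scene. Friction and masses are not known exactly. Their poses are not given: they have to be found in the camera images.
- drill_base: Blue round cast base of the drilling turntable, bolted down, 312 mm in diameter, with an aluminium index ring whose flat top is 30 mm above the bench. Origin: centre of its underside, on the vertical axis about which the table turns; z up. Angles below are in this frame, anticlockwise from its x axis seen from above.
- home_hole (a point): Mouth of the home hole in the ring's top, where the pin starts: 125 mm from the axis at 155 degrees. The next hole, 13 mm wide like this one, is the only one in the yellow step plate flush in the ring. That plate is set by hand for each job: its hole lies 37 to 65 degrees anticlockwise of home, also at 125 mm; the angle is not measured: find it by feel or sight.
- drill_bush (a point): Top of the brass bush at the end of the drill-bush arm, 122 mm above the bench, 60 mm from the axis at -62 degrees. The arm runs outwards from it to a post 182 mm from the axis, 128 mm high. Fixed; keep clear of it.
- turntable (a joint): Angle (rad) of the dark steel turntable (190 mm disc; flange and black star knob on it up to 89 mm high); 0 with the pin in the home hole, growing anticlockwise seen from above; stops at -0.2 and 1.35. It turns with light friction and carries the index pin on a lug: the knob stays 125 mm from the axis, at 155 degrees plus this angle.
- index_pin (a joint): Lift (m) of the sprung 10 mm index pin: 0 fully down in a hole, 0.009 riding on top of the ring (so it leaves a hole only above 9 mm), 0.018 at its upper stop. The spring pushes it down with 9 N at 0 and 14 N at the top. Let go over the ring, it rides on the flat top with about 11 N and drops of itself into a hole that it comes over, if nothing holds the knob up.
- knob_top (a point): Centre of the top of the pin's red knob, an upright cylinder 28 mm in diameter and 26 mm tall, its top 102 mm above the bench with the pin down; it rises with the pin. Below it is a plunger housing 18 to 24 mm in diameter, its top 71 mm above the bench. Pushing the knob sideways turns the table.
- clamp_lever (a joint): Angle (rad) of the clamp lever: near 0 open, 1.396 at its stop, clamped. It swings anticlockwise seen from above about a vertical pivot on the base, 114 mm from the table's axis at 90 degrees. A cam on it jams the table's rim near the end of the swing, so it stiffens; it needs under 15 N at the grip and stays where it is left.
- clamp_grip (a point): Centre of the top of the lever's upright black grip, a cylinder 18 mm in diameter and 42 mm tall, top 112 mm above the bench, 80 mm from the lever's pivot, seen from which it lies at 65 degrees plus the lever's angle. A flat steel arm, 71 mm high at most, joins its foot to the pivot.
- rivet_pot: Small steel pot, 64 mm in diameter, 45 mm high, standing beside the base; bystander. Origin: centre of its underside.
- deburrer: Orange-handled deburring tool, 160 mm long, lying beside the base; bystander. Origin at its underside, its length along its x axis.
- spare_flange: Spare aluminium vent flange, 156 mm in diameter, 20 mm high, lying beside the base; bystander. Origin: centre of its underside.
- tape_measure: Yellow tape measure, 70 x 36 x 62 mm, standing on the bench; bystander. Origin: centre of its underside.
- cordless_drill: Red and black cordless drill lying on its side, about 180 x 200 x 66 mm; bystander. Origin under its motor housing.
- bin_red: Red open-fronted bin of screws, 160 x 105 x 75 mm; bystander. Origin: centre of its underside.
- bin_yellow: Yellow open-fronted bin of screws, 160 x 105 x 75 mm; bystander. Origin: centre of its underside.

How it is judged:
By the outcome, as a careful person would: the job done as asked, in the order asked, and still so for the second after the job is handed in, with the robot touching nothing.
It also fails if it takes over 64 s, if anything falls off the work surface, if the arm or the gripper's body presses on something with over 40 N, if the wrist force passes 120 N, or if a joint passes its speed limit or range.

## Working session

There is one attempt and no reset: what is moved stays moved. The work goes in short steps, Python scripts to look and compute and a shell command to move; the robot and the scene stay as the last step left them, time stands still between calls to the robot, and variables do not carry over. Pictures are saved under pics/ and viewed, on a budget of 10 in all, crops included, one or two more only if the job needs it, and the job is handed in when it is done.

```bash
ls; mkdir -p pics
python3 - <<'E'
from cell import *
import cv2
s=get_state(); print(s)
for n in ("scene","top"):
    c=camera(n); cv2.imwrite(f"pics/{n}0.png",c["img"][:,:,::-1]); print({k:v for k,v in c.items() if k!="img"})
c=camera("wrist");print({k:v for k,v in c.items() if k!="img"});cv2.imwrite("pics/w0.png",c["img"][:,:,::-1])
E
```

```text
pics
{'time': 0.0, 'qpos': array([ 1.17601985e+00,  4.23843294e-01,  1.63070655e+00,  1.95541966e-05,
        1.08860220e+00, -1.89975341e-02]), 'joint_velocities': array([ 0.0022637 , -0.00065845, -0.00142039,  0.00087282, -0.0005352 ,
        0.00099784]), 'joint_efforts': array([-3.65032385e-03, -5.57394147e+01, -2.81736767e+01, -2.99111898e-04,
        7.48543331e-03,  2.07354952e-05]), 'eef_pos': array([0.22914053, 0.58091373, 0.24953763]), 'tcp_rot': array([-1.57074940e+00,  1.55878629e-03,  1.19500834e+00]), 'wrist_force': array([-0.92790666,  1.20946304, -0.21914365]), 'torque': array([-0.03356934, -0.00769833, -0.02167153]), 'opening': 0.08532585100950192}
{'fx': 373.3258306945952, 'fy': 373.3258306945952, 'cx': 258.68787603928524, 'cy': 196.34484708092472, 'k1': -0.09056262794993755, 'eye': array([1.059991  , 0.10428711, 1.00656399]), 'attitude': array([-2.63297217, -0.011885  ,  1.81665462])}
{'fx': 382.7974674585379, 'fy': 382.7974674585379, 'cx': 254.1510526439528, 'cy': 190.1304383629193, 'k1': 0.03046641819881379, 'eye': array([ 3.59142603e-01, -8.10578453e-04,  1.20030374e+00]), 'attitude': array([-2.97808897,  0.00595368, -1.56856436])}
{'fx': 294.3762422602955, 'fy': 294.3762422602955, 'cx': 255.6223667642287, 'cy': 191.47389375824204, 'k1': -0.03410214057675685, 'T_tool_cam': array([[ 9.99999705e-01, -6.53176904e-04, -4.03750208e-04,
        -1.80399948e-04],
       [ 2.16569497e-04, -2.64547370e-01,  9.64372668e-01,
        -1.24186962e-01],
       [-7.36717009e-04, -9.64372471e-01, -2.64547151e-01,
         6.64867010e-02],
       [ 0.00000000e+00,  0.00000000e+00,  0.00000000e+00,
         1.00000000e+00]])}
```

View pics/scene0.png

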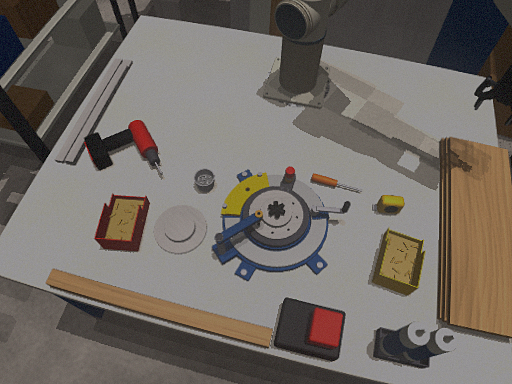

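View pics/top0.png

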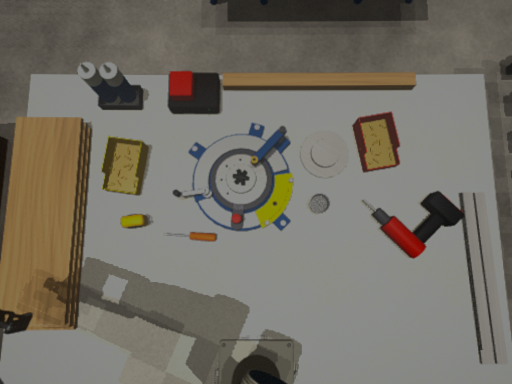

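```bash
cat > h.py <<'E'
from cell import *
import numpy as np, cv2
from scipy.spatial.transform import Rotation as Ro
def pose(c,s=None):
    if "eye" in c: return Ro.from_euler("xyz",c["attitude"]).as_matrix(), np.array(c["eye"])
    R=Ro.from_euler("xyz",s["tcp_rot"]).as_matrix(); T=c["T_tool_cam"]
    return R@T[:3,:3], s["eef_pos"]+R@T[:3,3]
def ray(c,uv,z,s=None):
    R,e=pose(c,s); d=np.array([(uv[0]-c["cx"])/c["fx"],(uv[1]-c["cy"])/c["fy"]]); x=d.copy()
    for _ in range(20): x=d/(1+c["k1"]*(x@x))
    v=R@np.r_[x,1]; return e+v*(z-e[2])/v[2]
def blobs(img,lo,hi,amin=8,roi=None):
    m=cv2.inRange(cv2.cvtColor(img,cv2.COLOR_RGB2HSV),np.array(lo),np.array(hi))
    if roi: k=np.zeros_like(m);k[roi[1]:roi[3],roi[0]:roi[2]]=1;m*=k
    n,_,st,ce=cv2.connectedComponentsWithStats(m)
    return [(ce[i].round(1),st[i]) for i in range(1,n) if st[i,4]>=amin]
E
python3 - <<'E'
from h import *
for n,roi in (("top",(160,110,310,240)),("scene",(200,150,360,290))):
    c=camera(n); im=c["img"]
    for nm,lo,hi,z in (("red",(0,150,100),(5,255,255),.09),("yel",(24,150,100),(35,255,255),.03),("brass",(10,120,100),(22,255,255),.122),("dark",(0,0,0),(180,255,50),.1)):
        for ce,st in blobs(im,lo,hi,6,roi): print(n,nm,ce,st,ray(c,ce,z).round(4))
    x0,y0,x1,y1=roi; cr=im[y0:y1,x0:x1]; cv2.imwrite(f"pics/{n}1.png",cv2.resize(cr,None,fx=5 if n=="top" else 4,fy=5 if n=="top" else 4,interpolation=cv2.INTER_CUBIC)[:,:,::-1])
E
```

```text
top red [236.  218.1] [232 214   9   9  67] [0.4599 0.0588 0.09  ]
top yel [253.7 161.2] [251 160   6   3   9] [0.6442 0.0082 0.03  ]
top yel [276.  199.6] [256 174  37  53 920] [ 0.5227 -0.0609  0.03  ]
top brass [254.4 157.4] [253 156   4   4   8] [0.6331 0.0055 0.122 ]
top brass [202.3 236. ] [190 233  26   7 168] [0.4067 0.1509 0.122 ]
top dark [195.3 111. ] [171 110  48   4 144] [0.7821 0.184  0.1   ]
top dark [261.7 159.8] [259 157   6   6  17] [ 0.6314 -0.0159  0.1   ]
top dark [240.3 176.8] [234 170  14  15 105] [0.5802 0.0468 0.1   ]
top dark [177.2 192.9] [174 191   7   5  16] [0.5322 0.23   0.1   ]
scene red [289.8 170.1] [286 167   9   7  51] [0.4534 0.0574 0.09  ]
scene yel [243.5 193.1] [221 173  48  42 844] [ 0.5296 -0.064   0.03  ]
scene brass [324.4 178.9] [312 174  25  12 135] [0.4788 0.1591 0.122 ]
scene brass [258.4 213.4] [255 210   8   7  38] [0.6293 0.0063 0.122 ]
scene dark [276.1 209.2] [268 201  17  17 136] [0.5942 0.0475 0.1   ]
scene dark [345.2 206.5] [342 201   8  12  44] [0.5385 0.2308 0.1   ]
scene dark [258.6 220. ] [255 217   7   6  11] [0.6377 0.0092 0.1   ]
scene dark [256.2 236.3] [245 223  41  25 120] [0.6852 0.0146 0.1   ]
scene dark [275. 226.] [272 226   7   1   7] [0.644  0.0559 0.1   ]
scene dark [276. 239.] [273 239   7   1   7] [0.6798 0.0667 0.1   ]
scene dark [293.5 244.8] [289 242  10   6  10] [0.6844 0.1145 0.1   ]
scene dark [274.  248.8] [265 248  19   2  19] [0.7077 0.0678 0.1   ]
scene dark [231.  258.1] [228 256   7   5   7] [ 0.7596 -0.0328  0.1   ]
scene dark [224.  262.3] [222 261   5   3   6] [ 0.7749 -0.0469  0.1   ]
scene dark [271.5 270.5] [261 269  22   3  22] [0.766  0.0748 0.1   ]
```

View pics/top1.png

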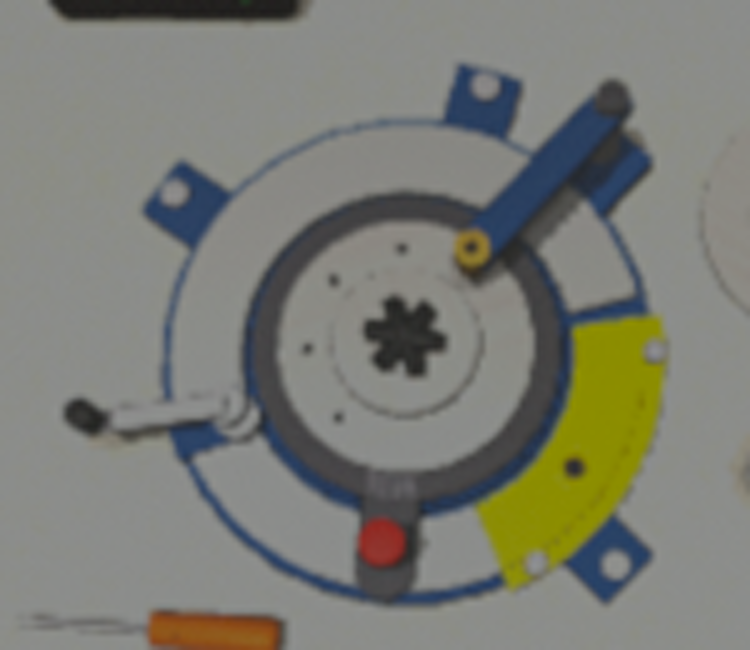

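View pics/scene1.png

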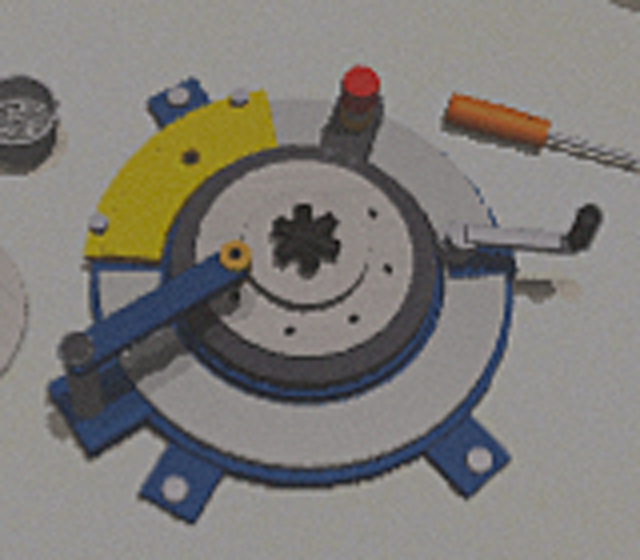

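Run:
```python
from h import *
P={"top":(160,110,5,dict(axis=((405,336),.089),knob=((382,541),.102),hole=((574,467),.03),grip=((80,412),.112),bush=((472,247),.122),post=((612,97),.128))),
"scene":(200,150,4,dict(axis=((306,239),.089),knob=((361,79),.102),hole=((190,157),.03),grip=((591,211),.112),bush=((236,254),.122),post=((77,348),.128)))}
W={}
for n,(x0,y0,k,d) in P.items():
    c=camera(n)
    for a,((u,v),z) in d.items(): W[n,a]=ray(c,((u+.5)/k-.5+x0,(v+.5)/k-.5+y0),z)[:2]
    A=W[n,"axis"]
    for a in d:
        q=W[n,a]-A; print(n,a,W[n,a].round(4),"r",np.hypot(*q).round(4),"ang",np.degrees(np.arctan2(q[1],q[0])).round(1))
```

```text
top axis [0.5824 0.0464] r 0.0 ang 0.0
top knob [0.4597 0.0581] r 0.1233 ang 174.6
top hole [ 0.5121 -0.0559] r 0.1241 ang -124.5
top grip [0.5329 0.2322] r 0.1923 ang 104.9
top bush [0.6283 0.0066] r 0.0607 ang -40.9
top post [ 0.7165 -0.0747] r 0.1807 ang -42.1
scene axis [0.589 0.047] r 0.0 ang 0.0
scene knob [0.4588 0.0577] r 0.1307 ang 175.3
scene hole [ 0.5126 -0.0572] r 0.1292 ang -126.2
scene grip [0.5312 0.2333] r 0.195 ang 107.2
scene bush [0.6284 0.0067] r 0.0564 ang -45.7
scene post [ 0.7214 -0.0743] r 0.1795 ang -42.5
```

```bash
python3 -m crank '[[[-1,-1,0,-1,0],[-1,-1,0,-1,0],[-1,-1,0,-1,0],[-1,-1,0,-1,0],[-1,-1,0,-1,0],[-1,-1,0,-1,0],[-1,-1,0,-1,0],[-1,-1,0,-1,0]]]' 
python3 -m crank '[[[-1,-1,0,-1,0],[-1,-1,0,-1,0],[-1,-1,0,-1,0],[-1,-1,0,-1,0],[-1,-1,0,-1,0],[-1,-1,0,-1,0],[-1,-1,0,-1,0],[-1,-1,0,-1,0]]]'
python3 -m crank '[[[-1,-1,0,-1,0],[-1,-1,0,-1,0],[-1,-1,0,-1,0],[-1,-1,0,-1,0],[0,0,0,0,1],[0,0,0,0,1],[0,0,0,0,1],[0,0,0,0,1]]]'
```

```text
time: 1.15
eef_pos: [0.3198, 0.3728, 0.2505]
tcp_rot: [-1.571, -0.0, 1.195]
wrist_force: [0.3, -0.1, -0.3]
opening: 0.0856
time: 1.95
eef_pos: [0.4099, 0.1652, 0.2505]
tcp_rot: [-1.571, -0.0, 1.195]
wrist_force: [0.3, 0.0, -0.0]
opening: 0.0857
time: 2.75
eef_pos: [0.4547, 0.0623, 0.2504]
tcp_rot: [-1.571, -0.0, 0.791]
wrist_force: [0.3, 0.4, -0.8]
opening: 0.0431
```

```bash
for i in 1; do python3 -m crank '[[[0,0,0,0,1],[0,0,0,0,1],[0,0,0,0,1],[0,0,0,0,1],[0,0,0,0,1],[0,0,0,0,1],[0,0,0,0,1],[0,0,0,0,1]]]'; done
python3 -m crank '[[[0,0,0,0,1],[0,0,0,0,1],[0,0,0,0,1],[0,0,0,0,1],[0,0,0,0,1],[0,0,0,0,1],[0,0,0,0,1],[0,0,0,0,1]]]'
python3 -m crank '[[[0,0,0,0,1],[0,0,0,0,1],[0,0,0,0,1],[0,0,0,0,1],[0,0,0,0,1],[0,0,0,0,1],[0,0,0,0,1],[0,0,0,0,1]]]'
python3 - <<'E'
from h import *
s=get_state();c=camera("wrist");print(s["eef_pos"],s["tcp_rot"],s["qpos"])
cv2.imwrite("pics/w1.png",c["img"][:,:,::-1])
for ce,st in blobs(c["img"],(0,150,60),(6,255,255),30): print(ce,st,ray(c,ce,.1,s).round(4))
E
```

```text
time: 3.55
eef_pos: [0.4547, 0.0625, 0.2505]
tcp_rot: [-1.571, -0.0, -0.009]
wrist_force: [0.8, 0.3, 0.6]
opening: 0.0427
time: 4.35
eef_pos: [0.4546, 0.0625, 0.2504]
tcp_rot: [-1.571, -0.0, -0.809]
wrist_force: [0.3, 0.1, -0.1]
opening: 0.0429
time: 5.15
eef_pos: [0.4547, 0.0625, 0.2504]
tcp_rot: [-1.571, 0.0, -1.609]
wrist_force: [-0.6, -0.4, 0.1]
opening: 0.0428
[0.45465296 0.06249495 0.25043174] [-1.57056287e+00  7.79422168e-06 -1.60906816e+00] [ 1.10684006e-01  1.76753769e-01  1.98436952e+00 -3.24307594e-05
  9.80237339e-01  1.71977022e+00]
[259.5 176.3] [246 161  28  31 539] [0.4614 0.0582 0.1   ]
```

View pics/w1.png

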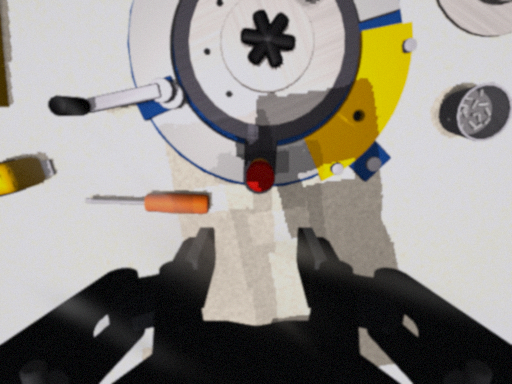

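Run:
```python
from h import *
s=get_state();c=camera("wrist")
K=ray(c,(259.5,178),.102,s)[:2];H=ray(c,(358,116),.03,s)[:2];A=ray(c,(268,38),.089,s)[:2];G=ray(c,(68,105),.112,s)[:2]
ch=H-K;d=2*np.arcsin(np.hypot(*ch)/.25);p=np.array([-ch[1],ch[0]])/np.hypot(*ch)
print(K,H,A,G,"axis",(K+H)/2+p*.125*np.cos(d/2),"delta",d,np.degrees(d))
```

```text
[0.46022063 0.05825157] [ 0.5115311  -0.05727778] [0.58423109 0.04548996] [0.53497734 0.22204969] axis [0.58443515 0.04426038] delta 1.0602585158261937 60.7483381496455
```

```bash
python3 -m crank '[[[0,0.2,0,0.3,0.5],[0,0,1,0,0],[0,0,1,0,0],[0,0,1,0,0],[0,0,1,0,0],[0,0,1,0,0],[0,0,0.5,0,0],[0,0,0.5,0,0]]]' 60
python3 -m crank '[[[0,0,0.8,0,0],[0,0,0.8,0,0],[0,0,0.2,0,0],[0,0,0,0,0],[0.8,0,0,0,0],[0.8,0,0,0,0],[0.8,0,0,0,0],[0.8,0,0,0,0]]]' 60
```

```text
time: 6.05
eef_pos: [0.4606, 0.0583, 0.1299]
tcp_rot: [-1.571, -0.0, -1.653]
wrist_force: [-0.7, -0.5, 0.6]
opening: 0.0424
time: 6.85
eef_pos: [0.461, 0.0584, 0.0952]
tcp_rot: [-1.569, 0.0, -1.655]
wrist_force: [-0.3, -0.9, 6.6]
opening: 0.026
```

```bash
python3 -m crank '[[[1,0,0,0,0],[1,0,-0.1,0,0],[1,0,-0.2,0,0],[1,0,-0.2,0,0],[1,0,-0.2,0,0],[1,0,0,0,0],[1,0,0,0,0],[1,0,0,0,0]]]' 60
python3 - <<'E'
from h import *
s=get_state();c=camera("scene");cv2.imwrite("pics/s2.png",cv2.resize(c["img"][110:260,200:370],None,fx=4,fy=4)[:,:,::-1])
print(s["torque"])
E
```

```text
time: 7.65
eef_pos: [0.4609, 0.0583, 0.1083]
tcp_rot: [-1.57, 0.0, -1.655]
wrist_force: [5.7, 0.3, -13.2]
opening: 0.0262
[ 0.00741308 -0.88988257 -0.01168678]
```

View pics/s2.png

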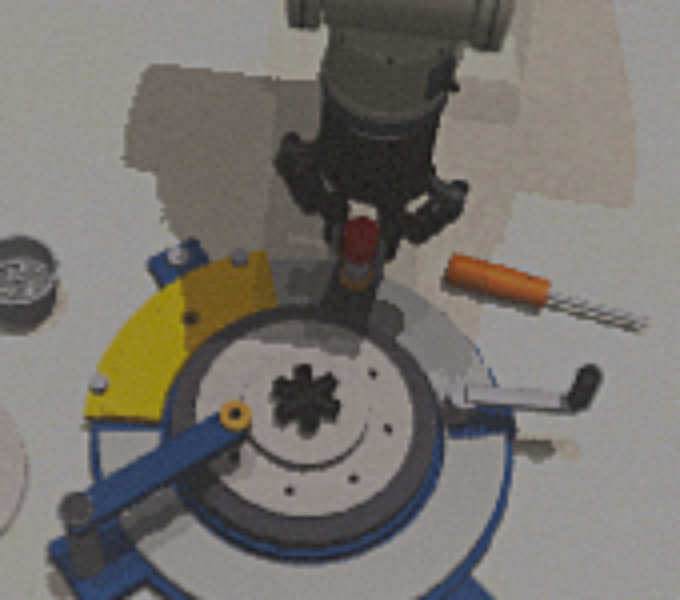

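```bash
python3 -m crank '[[[1,0.5,0,0.01,-0.8],[1,0.5,0,0.01,-0.8],[1,0.5,0,0.01,-0.8],[1,0.5,0,0.01,-0.8],[1,0.5,0,0.01,-0.8],[1,0.5,0,0.01,-0.8],[1,0,0,0,0],[1,0,0,0,0]]]' 60
```

```text
time: 8.5
eef_pos: [0.4697, -0.0006, 0.1084]
tcp_rot: [-1.569, -0.0, -1.175]
wrist_force: [8.2, 3.2, -11.6]
opening: 0.0265
```

```bash
python3 -m crank '[[[1,0.5,0,0.05,-0.8],[1,0.5,0,0.02,-0.8],[1,0.5,0,0.02,-0.8],[1,0.5,0,0.01,-0.8],[1,0.5,0,0.01,-0.8],[1,0.5,0,0.01,-0.8],[1,0.25,0,0,-0.4],[1,0,0,0,0]]]' 60
```

```text
time: 9.3
eef_pos: [0.5082, -0.0513, 0.1079]
tcp_rot: [-1.57, 0.001, -0.655]
wrist_force: [5.4, 6.5, -12.2]
opening: 0.026
```

```bash
python3 -m crank '[[[1,0,0.1,0,0],[1,0,0.1,0,0],[1,0,0,0,0],[0.25,0,0,0,0],[0.25,0,0,0,0],[0.25,0,0,0,0],[0.25,0,0,0,0],[0.25,0,0,0,0]]]' 60
python3 - <<'E'
from h import *
s=get_state();c=camera("wrist");print(s["eef_pos"])
cv2.imwrite("pics/w3.png",c["img"][:,:,::-1])
c=camera("scene");cv2.imwrite("pics/s3.png",cv2.resize(c["img"][110:260,200:370],None,fx=4,fy=4)[:,:,::-1])
E
```

```text
time: 10.1
eef_pos: [0.5077, -0.0519, 0.1044]
tcp_rot: [-1.571, 0.0, -0.655]
wrist_force: [0.6, -0.5, 1.1]
opening: 0.0318
[ 0.50771049 -0.05194361  0.10444611]
```

View pics/w3.png

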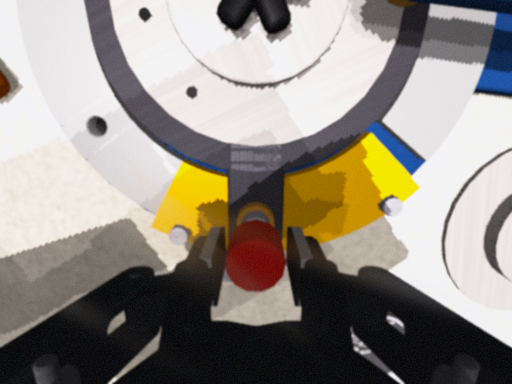

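```bash
cat > k.py <<'E'
from h import *
s=get_state();c=camera("wrist")
b=max(blobs(c["img"],(0,150,60),(6,255,255),100,(150,150,360,320)),key=lambda t:t[1][4]);K=ray(c,b[0],.105,s)[:2]
R=Ro.from_euler("xyz",s["tcp_rot"]).as_matrix()
print(b, "knob-tool x mm",1e3*(R.T@np.r_[K-s["eef_pos"][:2],0])[[0,2]], s["wrist_force"]@R)
E
python3 k.py; python3 -m crank '[[[0.25,0.1,0,0,-0.1],[0.25,0.05,0,0,-0.1],[0.25,0.05,0,0,-0.1],[0.25,0.05,0,0,0],[0.25,0.05,0,0,0],[0.25,0,0,0,0],[0.25,0,0,0,0],[0.25,0,0,0,0]]]' 60; python3 k.py
```

```text
(array([255.2, 256.9]), array([ 225,  220,   61,   71, 3088], dtype=int32)) knob-tool x mm [0.19930792 1.39899714] [-0.9313575   0.03799618  0.32586926]
time: 11.05
eef_pos: [0.5106, -0.0542, 0.1038]
tcp_rot: [-1.572, 0.005, -0.625]
wrist_force: [-4.8, 8.5, 4.0]
opening: 0.0323
(array([251. , 257.8]), array([ 220,  220,   61,   71, 3003], dtype=int32)) knob-tool x mm [-1.7433314   1.23029772] [-8.92031924 -3.99280746  4.07653147]
```

```bash
python3 -m crank '[[[0.25,0.05,0,0,-0.1],[0.25,0.05,0,0,-0.1],[0.25,0,0,0,0],[0.25,0,0,0,0],[0.25,0,0,0,0],[0.25,0,0,0,0],[0.25,0,0,0,0],[0.25,0,0,0,0]]]' 60; python3 k.py
```

```text
time: 11.9
eef_pos: [0.5143, -0.0566, 0.1044]
tcp_rot: [-1.571, -0.0, -0.605]
wrist_force: [-0.5, 0.8, 0.6]
opening: 0.0322
(array([253.6, 248.8]), array([ 224,  214,   57,   66, 2646], dtype=int32)) knob-tool x mm [-0.53747301  5.52338953] [-0.89312953 -0.63863935  0.32585364]
```

```bash
python3 -m crank '[[[0,0,0,0,0],[0,0,0,0,0],[0,0,0,0,0],[0,0,-0.5,0,0],[0,0,-1,0,0],[0,0,-1,0,0],[0,0,-1,0,0],[0,0,-1,0,0]]]' 60
python3 - <<'E'
from h import *
for n,roi in (("top",(160,110,310,240)),("scene",(200,120,360,290))):
    c=camera(n)
    for ce,st in blobs(c["img"],(0,150,60),(6,255,255),10,roi): print(n,ce,st,[ray(c,ce,z)[:2].round(4) for z in (.09,.099)])
s=get_state();c=camera("wrist");cv2.imwrite("pics/w4.png",c["img"][:,:,::-1])
for ce,st in blobs(c["img"],(0,150,60),(6,255,255),100): print("w",ce,st,[ray(c,ce,z,s)[:2].round(4) for z in (.095,.104)])
E
```

```text
time: 12.75
eef_pos: [0.5142, -0.0566, 0.1959]
tcp_rot: [-1.571, -0.0, -0.605]
wrist_force: [-0.0, 0.4, 0.1]
opening: 0.0425
w [251.  197.7] [234 179  35  37 861] [array([ 0.5135, -0.0555]), array([ 0.5151, -0.0534])]
w [488.1 294. ] [ 453  256   59   68 1721] [array([ 0.6386, -0.2542]), array([ 0.6353, -0.2442])]
```

View pics/w4.png

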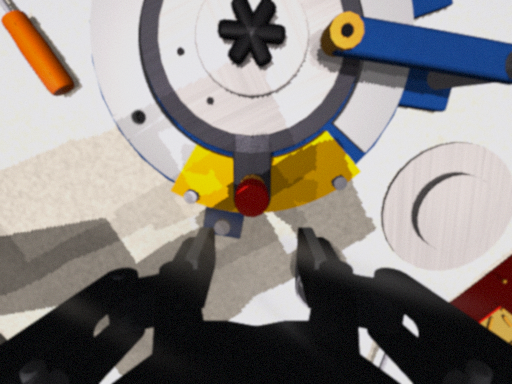

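```bash
python3 -m crank '[[[0,-0.6,0,1,0],[0,-0.6,0,1,0],[0,-0.6,0,1,0],[0,-0.6,0,1,0],[0,-0.6,0,1,0],[0,-0.6,0,1,0],[0,-0.6,0,1,0],[0,-0.6,0,1,0]]]' 
python3 -m crank '[[[0,-0.6,0,1,0],[0,-0.6,0,1,0],[0,-0.6,0,1,0],[0,-0.6,0,1,0],[0,-0.3,0,0.4,0],[0,0,0,0,-1],[0,0,0,0,-1],[0,0,0,0,-1]]]' 
python3 -m crank '[[[0,0,0,0,-1],[0,0,0,0,-1],[0,0,0,0,-1],[0,0,0,0,-1],[0,0,0,0,-0.7],[0,0,0,0,0],[0,0,0,0,0],[0,0,0,0,0]]]'
python3 - <<'E'
from h import *
s=get_state();c=camera("wrist");cv2.imwrite("pics/w5.png",c["img"][:,:,::-1])
im=c["img"]
for n,roi in (("top",(160,110,310,240)),("scene",(200,120,360,290))):
    d=camera(n)
    for ce,st in blobs(d["img"],(0,150,60),(6,255,255),10,roi): print(n,ce,st,[ray(d,ce,z)[:2].round(4) for z in (.09,.099)])
    if n=="scene": cv2.imwrite("pics/s5.png",cv2.resize(d["img"][110:260,200:370],None,fx=4,fy=4)[:,:,::-1])
E
```

```text
time: 13.7
eef_pos: [0.5256, 0.1304, 0.1933]
tcp_rot: [-1.572, 0.001, -0.605]
wrist_force: [-1.0, -0.5, -0.1]
opening: 0.0424
time: 14.5
eef_pos: [0.5313, 0.2322, 0.1935]
tcp_rot: [-1.572, 0.001, -0.301]
wrist_force: [-0.7, -0.0, 0.2]
opening: 0.0426
time: 15.3
eef_pos: [0.5318, 0.2325, 0.1941]
tcp_rot: [-1.571, 0.0, 0.163]
wrist_force: [0.1, 0.6, -0.8]
opening: 0.0426
top [274.9 200.2] [271 196  10   9  66] [array([ 0.5125, -0.0546]), array([ 0.5113, -0.0541])]
scene [246.7 176.7] [243 173   9   8  52] [array([ 0.5071, -0.059 ]), array([ 0.5126, -0.0574])]
```

View pics/w5.png

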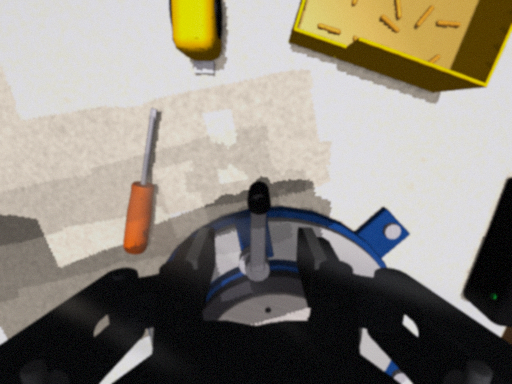

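Run:
```python
from h import *
s=get_state();c=camera("wrist");R=Ro.from_euler("xyz",s["tcp_rot"]).as_matrix()
for v in (187,192):
  K=ray(c,(259.5,v),.112,s)[:2];print(K,(R.T@np.r_[K-s["eef_pos"][:2],0])*1e3)
```

```text
[0.532696  0.2461745] [ 3.00289668e+00 -8.80811715e-04  1.32108546e+01]
[0.53332093 0.24246968] [ 3.01320855e+00 -6.84749801e-04  9.45371615e+00]
```

```bash
python3 -m crank '[[[0,0.1,0.9,0.05,0],[0,0,1,0,0],[0,0,1,0,0],[0,0,1,0,0],[0,0,0.5,0,0],[0,0,0.5,0,0],[0.4,0,0,0,0],[0.4,0,0,0,0]]]' 30
python3 - <<'E'
from h import *
c=camera("wrist");cv2.imwrite("pics/w6.png",c["img"][130:384,100:420,::-1])
E
```

```text
time: 16.3
eef_pos: [0.5341, 0.2341, 0.0967]
tcp_rot: [-1.571, -0.001, 0.165]
wrist_force: [-0.8, -0.3, 1.2]
opening: 0.0257
```

View pics/w6.png

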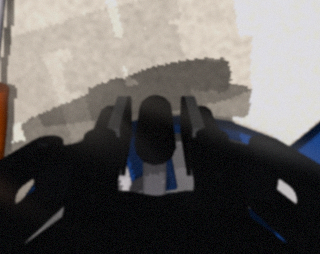

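```bash
python3 -m crank '[[[0.4,-0.2,0,0,0],[0.4,-0.4,0,-0.02,-1],[0.4,-0.4,0,-0.02,-1],[0.4,-0.4,0,-0.02,-1],[0.4,-0.4,0,-0.02,-1],[0.4,-0.4,0,-0.02,-1],[0.4,-0.4,0,-0.02,-1],[0.4,0,0,0,0]]]' 30
python3 - <<'E'
from h import *
s=get_state();q=s["eef_pos"][:2]-np.array([.545,.153]);print(np.hypot(*q),np.degrees(np.arctan2(q[1],q[0])),np.degrees(s["tcp_rot"][2]))
E
```

```text
time: 17.15
eef_pos: [0.4873, 0.2119, 0.0971]
tcp_rot: [-1.571, -0.001, 0.766]
wrist_force: [0.3, -0.3, -0.4]
opening: 0.0256
0.08246935155502691 134.42382590859282 43.8636264577693
```

```bash
python3 -m crank '[[[0.4,-0.4,0,-0.05,-1],[0.4,-0.4,0,-0.05,-1],[0.4,-0.4,0,-0.03,-1],[0.4,-0.4,0,-0.02,-1],[0.4,-0.2,0,-0.01,-0.5],[0.4,0,0,0,0],[0.4,0,0,0,0],[0.4,0,0,0,0]]]' 30
cat > l.py <<'E'
from h import *
s=get_state();q=s["eef_pos"][:2]-np.array([.545,.153]);R=Ro.from_euler("xyz",s["tcp_rot"]).as_matrix()
print(np.hypot(*q),np.degrees(np.arctan2(q[1],q[0])),np.degrees(s["tcp_rot"][2]),"tool force",s["wrist_force"]@R)
E
python3 l.py
```

```text
time: 17.95
eef_pos: [0.4695, 0.182, 0.0968]
tcp_rot: [-1.572, -0.001, 1.213]
wrist_force: [-0.2, 4.4, 2.4]
opening: 0.0259
0.0808903297010665 159.02550385220798 69.51420998538705 tool force [ 4.06311404 -2.37365092  1.75575967]
```

```bash
python3 -m crank '[[[0.4,-0.1,0,0,-0.3],[0.4,-0.1,0,-0.01,-0.3],[0.4,-0.1,0,0,-0.2],[0.4,-0.1,0,-0.01,-0.2],[0.4,-0.1,0,0,0],[0.4,0,0,0,0],[0.4,0,0,0,0],[0.4,0,0,0,0]]]' 30
python3 l.py
python3 -m crank '[[[0.4,-0.1,0,0,-0.2],[0.4,-0.1,0,-0.01,-0.2],[0.4,0,0,0,0],[0.4,0,0,0,0],[0.4,0,0,0,0],[0.4,0,0,0,0],[0.4,0,0,0,0],[0.4,0,0,0,0]]]' 30
python3 l.py
```

```text
time: 18.75
eef_pos: [0.4665, 0.1721, 0.0966]
tcp_rot: [-1.571, -0.001, 1.314]
wrist_force: [-0.9, 5.1, 2.7]
opening: 0.0254
0.08077820708678399 166.33064128105386 75.26069926991664 tool force [ 4.67534817 -2.73797858  2.17818307]
time: 19.55
eef_pos: [0.467, 0.1712, 0.0968]
tcp_rot: [-1.573, -0.006, 1.353]
wrist_force: [-1.6, 26.1, -3.9]
opening: 0.026
0.08013752999070242 166.84566224613366 77.49611963656531 tool force [25.1230372   4.0389056   7.22025086]
```

```bash
python3 -m crank '[[[0.4,0.15,0,0,0],[0.4,0.15,0,0,0],[0.4,0,0,0,0],[0.1,0,0,0,0],[0.1,0,0,0,0],[0.1,0,0,0,0],[0.1,0,-0.5,0,0],[0.1,0,-1,0,0]]]' 30
python3 l.py
python3 -m crank '[[[0.1,0,-1,0,0],[0.1,0,-1,0,0],[0.1,0,-1,0,0],[0.1,0,-1,0,0],[0.1,0,-1,1,0],[0.1,0,0,1,0],[0.1,0,0,1,0],[0.1,0,0,1,0]]]' 30
python3 -m crank '[[[0.1,0.5,0,1,0],[0.1,0.5,0,1,0],[0.1,0.5,0,1,0],[0.1,0.5,0,1,0],[0.1,0.5,0,1,0],[0.1,0.5,0,1,0],[0.1,0,0,0,0],[0.1,0,0,0,0]]]' 30
python3 - <<'E'
from h import *
for n,roi in (("top",(160,110,310,240)),("scene",(200,150,360,290))):
    c=camera(n); im=c["img"]; x0,y0,x1,y1=roi
    for ce,st in blobs(im,(0,150,60),(6,255,255),10,roi): print(n,ce,[ray(c,ce,z)[:2].round(4) for z in (.09,.099)])
    for ce,st in blobs(im,(0,0,0),(180,255,50),6,roi):
        p=ray(c,ce,.1)[:2]; q=p-np.array([.545,.153])
        if .05<np.hypot(*q)<.11: print("grip?",ce,p,np.degrees(np.arctan2(q[1],q[0]))-84.8)
    cv2.imwrite(f"pics/{n}7.png",cv2.resize(im[y0:y1,x0:x1],None,fx=4,fy=4)[:,:,::-1])
a,b=[cv2.imread(f"pics/{n}7.png") for n in ("top","scene")]
E
```

```text
time: 20.35
eef_pos: [0.4659, 0.173, 0.126]
tcp_rot: [-1.568, 0.002, 1.355]
wrist_force: [0.8, -1.0, -1.1]
opening: 0.0384
0.08158292937493258 165.7783843647086 77.61941569309514 tool force [-0.82436124  1.08126424 -1.04332775]
time: 21.15
eef_pos: [0.388, 0.1906, 0.2272]
tcp_rot: [-1.572, -0.001, 1.355]
wrist_force: [-0.0, -0.3, -0.5]
opening: 0.0385
time: 21.95
eef_pos: [0.2843, 0.2751, 0.2269]
tcp_rot: [-1.571, -0.001, 1.356]
wrist_force: [-0.5, 0.0, -0.3]
opening: 0.0382
top [274.8 200.6] [array([ 0.5113, -0.0543]), array([ 0.5101, -0.0538])]
grip? [196.3 215.1] [0.46749868 0.17274209] 80.90884806165188
scene [247.2 176.5] [array([ 0.5061, -0.0578]), array([ 0.5116, -0.0562])]
grip? [328.3 183. ] [0.4751505  0.17348478] 78.85515858821095
```

View pics/scene7.png

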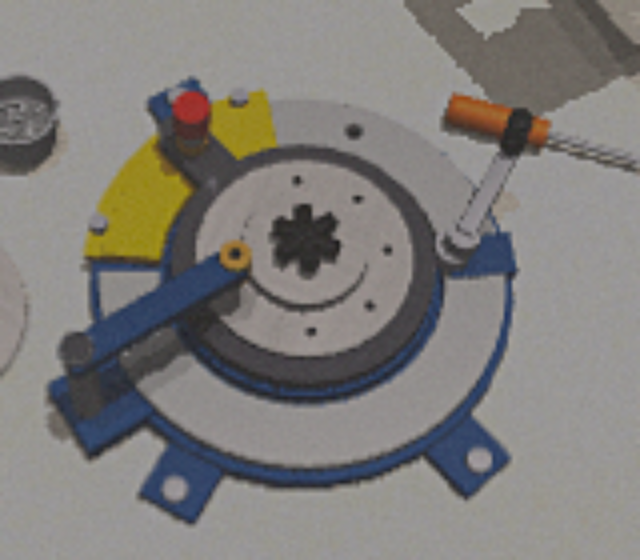

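```bash
python3 -c "
from cell import *
print(sign_off())"
```

```text
the job is handed in; nothing more can be done
None
```

The flange is at its next drilling position with the pin in the yellow plate's hole and the table clamped. I handed the job in at about 22 s of the 64 s. `sign_off()` gave no verdict.

**What I did:**
- **Pin and table:** I lifted the red knob about 13 mm and swung the table about 57° anticlockwise. I then let the pin ride on the ring and nudged the knob with a loosely open gripper until it dropped in. The highest sideways force I read while nudging was about 9 N. The hole measured about 60.7° from home.
- **Clamp lever:** I pushed the grip round until it met a hard stop, at about 25 N, then backed off and moved the arm clear.

**Last checks:**
- **Pin:** The two fixed cameras put the knob at its pin-down height to within about 1.5 mm, and it sits over the measured hole position.
- **Lever:** It measured 78.9° in one view and 80.9° in the other; the stop is at 80°.
- **Bystanders:** The last view shows the deburrer and rivet pot where they were. I did not measure the other things at the end, but no contact with them showed in the readings.
- **Disagreement:** My first estimates had the lever starting at about 0.25 rad rather than near 0. It ended at the stop all the same.

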